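# Couple a fresh cartridge to the water-filter station

### The job

Fit the fresh filter cartridge (blue cap) to the water-filter station: pull the coupler's sleeve back until it stays back by itself and let go of it, then press the cartridge's brass plug fully home so that the sleeve springs forward again and locks it, and let go. Leave the spent cartridge (orange cap) in its holder, and do not shift or knock over anything else on the worktop.

Things in the scene. Friction and masses are not known exactly. Their poses are not given: they have to be found in the camera images.
- fresh: fresh cartridge: white cylinder with blue cap and band, 0.11 to 0.21 kg, upright, plug down, loose in its holder. Origin: centre of its brass plug's tip, at its lower end; z from plug to cap. Along z: plug 18 mm across from 0 to 13 mm (tip tapered to 12 mm over 3 mm), groove 12 mm across from 14.5 to 23, 18 mm across to 30; body 44 mm across from 30 to 104; cap to 120
- spent: the spent cartridge: the same shape, with an orange cap and an orange band, in the other holder; leave it there
- park_fresh: holder of the fresh cartridge: fixed black puck 62 mm across and 33 mm high, origin at the centre of its underside, on the worktop. A hole about 22 mm wide takes the plug, whose tip hangs 3 mm above the worktop; the cartridge is drawn straight up out of it
- park_spent: holder of the spent cartridge, the same
- station: the water-filter station, fixed: steel base plate 120 x 140 x 12 mm (x from -50 to +70 mm, y from -70 to +70 mm), white column, a small steel spout at the back up to 152 mm high. Origin on the worktop below the coupler's seat; the coupler leans to its -x side
- coupler: fixed brass coupler on the station. Origin: centre of the floor (seat) of its bore, 105 mm above the worktop; z is the coupling axis, out of the mouth, 35 degrees from vertical. Bore 20 mm wide, 26 mm deep. The plug is home when its tip rests on the seat. With the sleeve forward three steel jaws narrow the bore to 14 mm at z = 15.5 to 20.5 mm: the plug cannot enter or leave
- sleeve_front (a point): centre of the front rim of the coupler's sliding sleeve: knurled steel tube 40 mm across, 30 mm long, round the coupler, with a blue flange 52 mm across and 5 mm thick round its rear end (25 to 30 mm behind this point). Forward, this rim is level with the coupler's mouth; it moves with the sleeve along the coupling axis
- sleeve (a joint): travel of the sleeve in m: 0 = forward (at rest), 0.012 = fully back (towards the coupler's rear, its -z). Its spring pushes it forward with about 7 N at the start, at most 10 N; past about 0.0095 it snaps over and stays back at 0.012 by itself, until the trip pin in the bore is pressed
- spice_1: spice jar with a green lid, 46 mm across, 106 mm high, origin at the centre of its underside; loose, leave alone
- salt_shaker: jar with a black lid, 41 mm across, 104 mm high, origin at the centre of its underside; loose, leave alone
- spice_2: spice jar with a red lid, 47 mm across, 97 mm high, origin at the centre of its underside; loose, leave alone
- spice_small: spice jar with a red lid, 45 mm across, 106 mm high, origin at the centre of its underside; loose, leave alone
- water_bottle: clear water bottle beside the station, 60 mm across, 214 mm high, origin at the centre of its underside; loose, leave alone
- oil_pet: clear small bottle with a white cap beside the station, 58 mm across, 178 mm high, origin at the centre of its underside; loose, leave alone
- espresso_cup: green and white cup, 64 mm across (88 mm with its handle), 49 mm high, origin at the centre of its underside; loose, leave alone
- coffee_pod_4: dark brown coffee pod, 37 mm across, 26 mm high, origin at the centre of its underside; loose, leave alone
- trip_pin (a point): fixed point on the coupling axis 3.5 mm above the seat, where the red trip pin's end stands while the sleeve is back. Pressing the pin down 2.5 mm with the plug (about 6 N) frees the sleeve: it springs forward and the jaws close into the plug's groove. With the sleeve forward the pin is sunk below the seat

How it is judged:
On the way, in this order (a step that is already met when the one before it is completed fails the run):
1. the sleeve has been pulled back and stays back with nothing touching it, the fresh cartridge not yet in the coupler (value of joint sleeve above 0.0105 m and contact force between each of the fingers, fresh and station below 0.3 N and distance between fresh and coupler above 0.05 m), for 0.2 s.
2. the plug of the fresh cartridge is home and the sleeve has sprung forward over it (value of joint sleeve below 0.002 m and z of fresh in the frame of coupler below 0.0035 m and distance between fresh and coupler below 0.005 m), for 0.2 s.
At the end, for the whole second after the job is handed in: The fresh cartridge's plug tip lies within 5 mm of the coupler's seat and less than 3.5 mm above it along the coupling axis, the cartridge in line with the axis within 0.15 rad and at rest; the sleeve is forward (under 2 mm of travel); the spent cartridge stands upright in its holder (all of step 2 and angle between the z axis of fresh and the z axis of coupler, either way round below 0.15 rad and linear speed of fresh below 0.02 m/s and distance between spent and park_spent below 0.01 m and angle between spent's own z axis and vertical below 0.15 rad); the robot touches nothing.
It fails at once if the spent cartridge is lifted or knocked (more than 15 mm) (distance of spent from where it was at the start of the episode above 0.015 m).
It fails at once if a jar, bottle, cup or pod is shifted by more than 25 mm (distance of any of spice_1, salt_shaker, spice_2, spice_small, water_bottle, oil_pet, espresso_cup, coffee_pod_4 from where it was at the start of the episode above 0.025 m).
It fails at once if a jar or bottle is tipped (angle between any of spice_1, salt_shaker, spice_2, spice_small, water_bottle, oil_pet, espresso_cup's own z axis and vertical above 0.5 rad).
It also fails if it takes over 54 s, if anything falls off the work surface, if the arm or the gripper's body presses on something with over 40 N, if the wrist force passes 120 N, or if a joint passes its speed limit or range.

### The arm

A 6-joint arm with a two-finger parallel gripper is mounted at the origin on a cart in front of the work surface, level with it; the furniture and walls round the work are solid. World frame = base frame: x ahead of the robot, y to its left, z up, the work surface at z = 0. Lengths are in m, angles in rad, forces in N, time in s.
With the tool pointing down it reaches from about 0.3 to 0.875 m from the base axis. Payload 6.4 kg.
Tool frame: the origin (TCP) lies midway between the tips of the shut fingers; the grasp point (between the pads) lies 19 mm behind it (grasp_offset is the distance from the TCP to the grasp point, in m); z points along the fingers, y is the line along which they close (so a half turn about z gives the same grasp; the last joint's range is limited). The gripper opens to 85 mm and grips with 20 to 120 N. Pads are 22 mm wide; open, the fingers measure 114 mm over their backs; the gripper's body (76 mm by 85 mm) begins 54 mm behind the grasp point. The pads swing forward as they close: fully open they stand 13 mm farther back than shut.
Start: joints at [0.969, 0.181, 1.607, -0, 1.354, -0.206], TCP at [0.222, 0.531, 0.231] pointing down, gripper open.
Joint ranges: [-2.99, 2.99], [-0.89, 2.07], [0.3, 2.58], [-1.14, 4.28], [0, 2.63], [-3.12, 3.12]. Speed limits (rad/s): [2.57, 2.57, 3.01, 3.14, 3.14, 3.14].

### API

Orientations are given as a unit quaternion [w, x, y, z].
In Python, from bench import * gives the robot as it stands. The module is installed in compiled form; this text tells all that it offers.
- The arm moves only by the tool servo_tool, never from a script. Its argument "commands" is text: rows parted by semicolons, each of 7 numbers parted by spaces: the turn, a rotation vector about the tool's x, y, z in rad, then the shift along the tool's x, y, z in mm, then the opening, from 0 (shut) to 1 (fully open). In form: wx wy wz dx dy dz claw; .... A call has 1 to 5 rows; each row shifts and turns the commanded pose from where the row before left it, along the tool's axes as they then stand; what a row does not reach is not made up. A row lasts 1/8 s, in which the tool goes at most 62.5 mm and 10.7 degrees, less where a joint would pass 70% of its speed; a pose out of reach is approached as far as the arm can. A call with a gripper value outside its range is refused whole. The fingers move at their own pace and stop on an object; the grip force is fixed at half the most. Time passes only in rows, so rows that do not move let the fingers close. It gives the time, the measured TCP pose, the force, the opening and the grip force at its end, in the units of the state.
- get_obs(): the state, without advancing time (a new reading comes with each control period).
- camera(name): name is "side" or "top"; returns the picture (480x640x3 uint8, blue, green, red); there is no depth.
- calibration(name): a dict with "fx", "fy", "cx", "cy" (pixels), "R" (3x3) and "t" (3): a world point X has camera coordinates R X + t. Camera axes: x right, y down, z forward; pixel columns grow to the right and rows downward; lengths in m; the calibration is good to about 2 mm. A picture is of the moment at which its call begins. calibration takes no time and is no camera call.
- hand_in(): hands the job in; it is judged then, once.
The state is a dict: "time_s": time; "q": joint angles; "dq": joint speeds; "joint_efforts": joint torques, N m; "eef_pos": TCP position; "eef_rot": TCP orientation; "wrist_force": force on the tool from outside, world axes, zero at the start; "torque": the same for the moment, N m; "opening": opening from 0.0 (shut) to 1.0 (fully open); "grasp_force": force on a finger pad.
Only numpy, scipy, OpenCV 4.12 (cv2) and the standard library are available. Lean on these libraries where they do the work, as an engineer would, in place of code of your own. Each camera call takes 0.05 s, during which the arm holds its last target. There are 200 camera calls.

## Working session

There is one attempt and no reset: what is moved stays moved. The work goes in short steps, Python scripts to look and compute and a tool call to move; the robot and the scene stay as the last step left them, time stands still between calls to the robot, and variables do not carry over. Pictures are saved under pics/ and viewed, at most 10 in all, crops included, and the job is handed in when it is done.

Besides the shell and the picture viewer there is one more tool, called after "Call:" by a JSON object that holds its "name" and its "arguments". servo_tool: Moves the arm, as the interface text tells. Its arguments: {"type":"object","properties":{"commands":{"type":"string"}},"required":["commands"]}

```bash
mkdir -p pics; python3 - <<'E'
from bench import *
import cv2,numpy as np
for n in("side","top"):
    cv2.imwrite(f"pics/{n}0.png",camera(n)); c=calibration(n); print(n,c["fx"],c["cx"],c["cy"],np.round(c["R"],3).tolist(),np.round(c["t"],3), np.round(-np.array(c["R"]).T@c["t"],3))
o=get_obs();print(o)
E
```

```text
side 551.9819349009374 315.1700287261078 242.5944425968408 [[-0.946, -0.324, 0.013], [-0.145, 0.386, -0.911], [0.29, -0.863, -0.413]] [0.521 0.132 1.24 ] [0.152 1.189 0.624]
top 603.2734807812221 319.70288193697024 236.01054391329353 [[-0.02, -1.0, -0.023], [-0.999, 0.021, -0.048], [0.048, 0.022, -0.999]] [0.098 0.511 1.37 ] [0.446 0.057 1.394]
{'time_s': 0.1, 'q': array([ 9.68715127e-01,  1.81483093e-01,  1.60791435e+00, -2.62843803e-05,
        1.35376518e+00, -2.06292203e-01]), 'dq': array([-0.00102093, -0.00152453, -0.00235922,  0.00012478,  0.00056616,
        0.00059963]), 'joint_efforts': array([ 9.65347062e-04, -4.45879984e+01, -3.52235413e+01, -1.49735210e-04,
        4.22379861e-03, -8.92713871e-06]), 'eef_pos': array([0.22138636, 0.53013962, 0.23046197]), 'eef_rot': array([-2.96914986e-04,  1.96602515e-01,  9.80482960e-01, -7.26781035e-04]), 'wrist_force': array([ 0.11435421, -0.15949417, -0.3580619 ]), 'torque': array([0.04709889, 0.03174453, 0.00539588]), 'grasp_force': 0.0, 'opening': 1.0033276576403634}
```

View pics/side0.png

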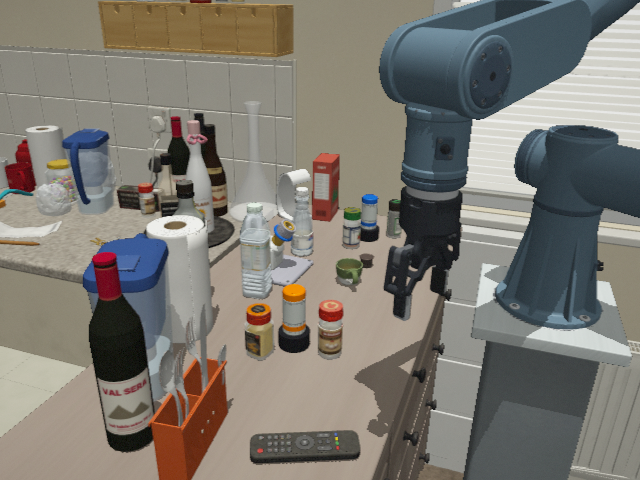

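View pics/top0.png

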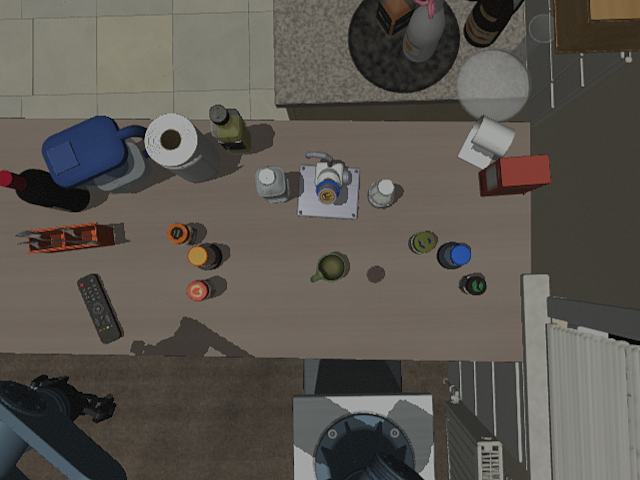

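The side view shows the spent cartridge at (294,320), the fresh one at (370,215), the station at about (285,245) behind the water bottle. The top view shows the fresh cap at (460,254), the coupler at (328,195) leaning toward the robot, and the base plate at (328,191). I'll enlarge the station and the fresh cartridge.

```bash
python3 - <<'E'
import cv2,numpy as np
t=cv2.imread("pics/top0.png");s=cv2.imread("pics/side0.png")
a=cv2.resize(t[140:230,285:370],None,fx=4.7,fy=4.7,interpolation=cv2.INTER_CUBIC)[:420,:400]
b=cv2.resize(s[205:295,235:320],None,fx=4.7,fy=4.7,interpolation=cv2.INTER_CUBIC)[:420,:400]
cv2.imwrite("pics/crop0.png",np.hstack([a,b]))
from bench import calibration
def P(n,uv,z):
    c=calibration(n);R=np.array(c["R"]);C=-R.T@c["t"]
    d=R.T@[(uv[0]-c["cx"])/c["fx"],(uv[1]-c["cy"])/c["fy"],1];return C+d*(z-C[2])/d[2]
def blob(im,lo,hi,x0,y0,x1,y1):
    m=cv2.inRange(cv2.cvtColor(im,cv2.COLOR_BGR2HSV)[y0:y1,x0:x1],lo,hi)
    n,l,st,ce=cv2.connectedComponentsWithStats(m);i=1+np.argmax(st[1:,4]);return ce[i]+[x0,y0],st[i]
print("fresh cap",blob(t,(100,120,60),(125,255,255),435,235,480,275))
c,_=blob(t,(100,120,120),(125,255,255),435,235,480,275);print(c,P("top",c,.123))
for uv in((302,165),(359,170),(357,219),(298,216)):print(P("top",uv,.012))
for k,uv,z in(("spice1",(423,242),.106),("salt",(474,285),.104),("oil",(382,190),.178),("bottle",(270,178),.214),("cup",(330,266),.049),("pod",(376,274),.026)):print(k,P("top",uv,z))
E
```

```text
fresh cap (array([459.93529412, 254.47352941]), array([ 15,  10,  21,  21, 340], dtype=int32))
[460.41696113 254.6819788 ] [ 0.46218881 -0.20948506  0.123     ]
[0.6779028  0.12479065 0.012     ]
[ 0.66319855 -0.00637647  0.012     ]
[0.55018042 0.00080122 0.012     ]
[0.56002306 0.13617436 0.012     ]
spice1 [ 0.49098975 -0.13462698  0.106     ]
salt [ 0.39758582 -0.2401335   0.104     ]
oil [ 0.59535485 -0.04431694  0.178     ]
bottle [0.61971613 0.17845144 0.214     ]
cup [0.44377975 0.06473369 0.049     ]
pod [ 0.42363106 -0.03867305  0.026     ]
```

View pics/crop0.png

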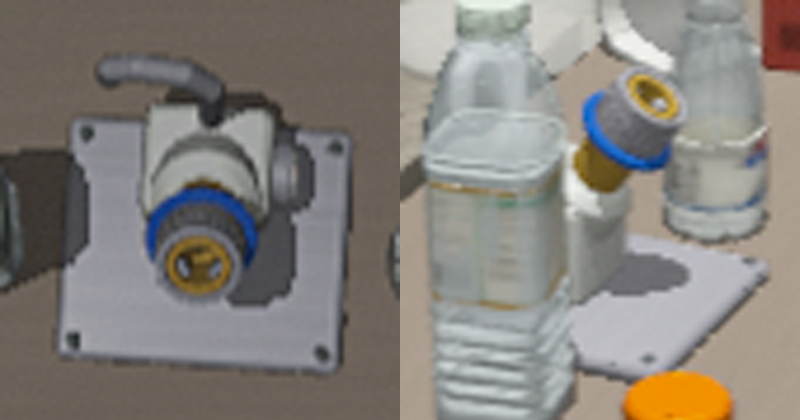

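The crop shows the bore centre at about top (327.6,196.4) and side (289.7,224.8). The plate corners are clear, and the station's yaw is about -5°. Now I'll triangulate and plan the approach.

```bash
cat > h.py <<'E'
from bench import *
import cv2,numpy as np
from scipy.spatial.transform import Rotation as Rn
def ray(n,uv):
    c=calibration(n);R=np.array(c["R"]);C=-R.T@c["t"]
    d=R.T@[(uv[0]-c["cx"])/c["fx"],(uv[1]-c["cy"])/c["fy"],1];return C,d/np.linalg.norm(d)
def P(n,uv,z):
    C,d=ray(n,uv);return C+d*(z-C[2])/d[2]
def tri(a,b):
    (C,d),(D,e)=ray("top",a),ray("side",b)
    s=np.linalg.lstsq(np.c_[d,-e],D-C,rcond=None)[0];p,q=C+s[0]*d,D+s[1]*e;return (p+q)/2,np.linalg.norm(p-q)
def proj(n,X):
    c=calibration(n);x=np.array(c["R"])@X+c["t"];return np.round([c["fx"]*x[0]/x[2]+c["cx"],c["fy"]*x[1]/x[2]+c["cy"]],1)
def Rax(z,y):
    z=z/np.linalg.norm(z);y=y-z*(y@z);y/=np.linalg.norm(y);return np.c_[np.cross(y,z),y,z]
def pose():
    o=get_obs();q=o["eef_rot"];return o["eef_pos"],Rn.from_quat([q[1],q[2],q[3],q[0]])
def plan(p1,R1,n=None,start=None):
    p,r=start or pose();R1=Rn.from_matrix(R1) if isinstance(R1,np.ndarray) else R1
    w=(r.inv()*R1).as_rotvec();d=np.asarray(p1)-p
    n=n or int(np.ceil(max(np.linalg.norm(w)/.18,np.linalg.norm(d)/.055,1)))
    for k in range(n):
        rk=r*Rn.from_rotvec(w*k/n);print("%.3f %.3f %.3f  %.1f %.1f %.1f"%(*(w/n),*(rk.inv().apply(d/n)*1e3)))
yaw=-.087
A=np.array([-np.sin(.6109)*np.cos(yaw),-np.sin(.6109)*np.sin(yaw),np.cos(.6109)])
YS=np.array([-np.sin(yaw),np.cos(yaw),0])
E
python3 - <<'E'
from h import *
print(tri((327.6,196.4),(289.7,224.8)))
seat=np.array([.603,.0654,.105]);m=seat+.026*A;print(m,proj("top",m),proj("side",m))
m=np.array([.588,.067,.1263])
# flange ellipse centroid from blue mask
for n in("top","side"):
    im=cv2.imread(f"pics/{n}0.png");x0,y0,x1,y1=(285,140,370,230) if n=="top" else (265,205,320,295)
    k=cv2.inRange(cv2.cvtColor(im,cv2.COLOR_BGR2HSV),(105,150,60),(125,255,255));kk=0*k;kk[y0:y1,x0:x1]=k[y0:y1,x0:x1]
    pts=cv2.findNonZero(kk);print(n,cv2.fitEllipse(cv2.convexHull(pts)),cv2.boundingRect(pts))
    f=m-.0275*A;print(proj(n,f))
p,r=pose()
Rs=Rax(-A,YS);print(Rs)
print("up");up=p+[0.1,-.1,.08];plan(up,r)
print("go");plan(m+.09*A,Rs,start=(up,r))
E
```

```text
(array([0.59184963, 0.06661327, 0.12421664]), np.float64(0.001852915860584819))
[0.58814268 0.06669586 0.12629743] [327.4 197.6] [291.5 224.3]
top ((327.5910339355469, 189.96878051757812), (20.17261505126953, 22.928468704223633), 91.5401840209961) (316, 180, 24, 17)
[327.9 191.6]
side ((282.3950500488281, 232.8526153564453), (11.862521171569824, 20.555700302124023), 130.3737335205078) (274, 225, 18, 16)
[285.6 231.9]
[[-0.81603405  0.08689029  0.57143547]
 [ 0.07117463  0.99621789 -0.0498407 ]
 [-0.57360491  0.         -0.81913211]]
up
0.000 0.000 0.000  -43.6 -17.9 -26.7
0.000 0.000 0.000  -43.6 -17.9 -26.7
0.000 0.000 0.000  -43.6 -17.9 -26.7
go
-0.012 -0.076 -0.037  -42.1 -31.0 13.8
-0.012 -0.076 -0.037  -39.8 -32.7 16.6
-0.012 -0.076 -0.037  -37.2 -34.3 19.1
-0.012 -0.076 -0.037  -34.3 -35.9 21.4
-0.012 -0.076 -0.037  -31.2 -37.4 23.4
-0.012 -0.076 -0.037  -28.0 -38.8 25.2
-0.012 -0.076 -0.037  -24.5 -40.1 26.7
-0.012 -0.076 -0.037  -20.9 -41.3 28.0
```

Call:
{"name": "servo_tool", "arguments": {"commands": "0 0 0 -44 -18 -27 1; 0 0 0 -44 -18 -27 1; 0 0 0 -44 -18 -27 1; -0.012 -0.076 -0.037 -42 -31 14 1; -0.012 -0.076 -0.037 -40 -33 17 0.85"}}

```text
time_s: 0.72
eef_pos: [0.3777, 0.3384, 0.284]
eef_rot: [0.078, 0.159, 0.984, -0.003]
wrist_force: [0.0, -0.2, -0.7]
opening: 0.853
grasp_force: 0.0
```

Call:
{"name": "servo_tool", "arguments": {"commands": "-0.012 -0.076 -0.037 -37 -34 19 0.85; -0.012 -0.076 -0.037 -34 -36 21 0.8; -0.012 -0.076 -0.037 -31 -37 23 0.8; -0.012 -0.076 -0.037 -28 -39 25 0.8; -0.012 -0.076 -0.037 -24 -40 27 0.8"}}

```text
time_s: 1.35
eef_pos: [0.5101, 0.1151, 0.2151]
eef_rot: [0.267, 0.062, 0.962, -0.011]
wrist_force: [0.6, 0.7, -0.2]
opening: 0.799
grasp_force: 0.0
```

Call:
{"name": "servo_tool", "arguments": {"commands": "-0.012 -0.076 -0.037 -21 -41 28 0.8; 0 0 0 0 0 0 0.8; 0 0 0 0 0 0 0.8"}}

```text
time_s: 1.72
eef_pos: [0.5364, 0.0717, 0.2014]
eef_rot: [0.301, 0.044, 0.953, -0.012]
wrist_force: [-0.1, 0.5, -0.0]
opening: 0.802
grasp_force: 0.0
```

```bash
python3 - <<'E'
from h import *
m=np.array([.590,.0666,.1255])
p,r=pose();print(p,r.as_matrix(),get_obs()["time_s"])
print("axis coords of TCP rel mouth",Rax(-A,YS).T@(p-m))
s=camera("side");t=camera("top");
a=cv2.resize(t[120:240,270:390],(400,400));b=cv2.resize(s[165:285,230:350],(400,400));cv2.imwrite("pics/c1.png",np.hstack([a,b]))
plan(m+.03*A,Rax(-A,YS))
E
```

```text
[0.53637724 0.0717147  0.20139038] [[-0.81487462  0.0907446   0.57248997]
 [ 0.07581783  0.9958705  -0.04993597]
 [-0.57465729  0.0027134  -0.81838966]] 1.725
axis coords of TCP rel mouth [ 0.00059094  0.00043606 -0.09306112]
0.001 0.001 -0.001  0.1 -0.9 31.8
0.001 0.001 -0.001  0.0 -0.9 31.8
```

View pics/c1.png

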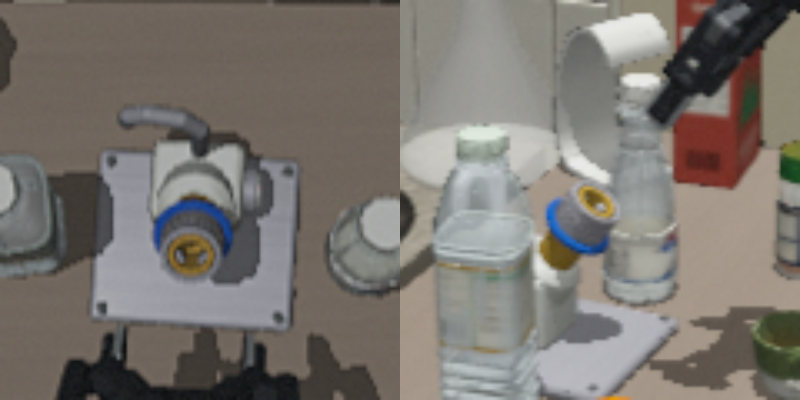

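Fingertips straddle the coupler axis (top crop: fingers at 118 and 252, coupler at 192) and the neighbouring bottles are clear. Next, advance along the axis.

Call:
{"name": "servo_tool", "arguments": {"commands": "0 0 0 0 -0.5 40 0.8; 0 0 0 0 0 30 0.8; 0 0 0 0 0 20 0.8; 0 0 0 0 0 13 0.8; 0 0 0 0 0 10 0.8"}}

```text
time_s: 2.45
eef_pos: [0.6017, 0.0674, 0.1089]
eef_rot: [0.302, 0.042, 0.952, -0.012]
wrist_force: [-0.5, -0.6, 1.1]
opening: 0.802
grasp_force: 0.0
```

Call:
{"name": "servo_tool", "arguments": {"commands": "0 0 0 0 0 0 0.7; 0 0 0 0 0 0 0.6; 0 0 0 0 0 0 0.5; 0 0 0 0 0 0 0.45; 0 0 0 0 0 0 0.4"}}

```text
time_s: 3.08
eef_pos: [0.6013, 0.0679, 0.1103]
eef_rot: [0.302, 0.042, 0.952, -0.011]
wrist_force: [-4.8, 14.0, 5.8]
opening: 0.444
grasp_force: 59.2
```

Call:
{"name": "servo_tool", "arguments": {"commands": "0 0 0 0 1 0 0.4; 0 0 0 0 0 4 0.4; 0 0 0 0 0 0 0.4"}}

```text
time_s: 3.45
eef_pos: [0.6037, 0.0678, 0.1068]
eef_rot: [0.302, 0.042, 0.952, -0.012]
wrist_force: [-5.4, 8.2, 6.7]
opening: 0.448
grasp_force: 59.6
```

Call:
{"name": "servo_tool", "arguments": {"commands": "0 0 0 0 1.3 3 0.4; 0 0 0 0 0 4 0.4; 0 0 0 0 0 3 0.4; 0 0 0 0 0 0 0.4"}}

```text
time_s: 3.95
eef_pos: [0.6088, 0.068, 0.1001]
eef_rot: [0.302, 0.042, 0.952, -0.012]
wrist_force: [-37.4, 1.3, 37.9]
opening: 0.442
grasp_force: 67.8
```

Call:
{"name": "servo_tool", "arguments": {"commands": "0 0 0 0 0 -2.5 0.4; 0 0 0 0 0 0 0.4"}}

```text
time_s: 4.2
eef_pos: [0.6085, 0.0679, 0.1004]
eef_rot: [0.302, 0.043, 0.952, -0.012]
wrist_force: [-7.7, 3.6, 8.5]
opening: 0.447
grasp_force: 63.8
```

Call:
{"name": "servo_tool", "arguments": {"commands": "0 0 0 0 0 0 0.5; 0 0 0 0 0 0 0.65; 0 0 0 0 0 0 0.8; 0 0 0 0 0 0 0.8"}}

```text
time_s: 4.7
eef_pos: [0.6081, 0.0673, 0.0995]
eef_rot: [0.301, 0.043, 0.952, -0.012]
wrist_force: [-0.3, 0.8, 0.2]
opening: 0.802
grasp_force: 0.0
```

Call:
{"name": "servo_tool", "arguments": {"commands": "0 0 0 0 0 -15 0.8; 0 0 0 0 0 -40 0.8; 0 0 0 0 0 -50 0.8; 0 0 0 0 0 -30 0.8; 0 0 0 0 0 0 0.8"}}

```text
time_s: 5.32
eef_pos: [0.5315, 0.0742, 0.2129]
eef_rot: [0.304, 0.043, 0.952, -0.013]
wrist_force: [0.0, -0.3, 0.0]
opening: 0.805
grasp_force: 0.0
```

```bash
python3 - <<'E'
from h import *
print(pose()[0])
s=camera("side");t=camera("top");cv2.imwrite("pics/t2.png",t);cv2.imwrite("pics/s2.png",s)
a=cv2.resize(t[150:220,295:365],(400,400),interpolation=2);b=cv2.resize(s[200:270,250:320],(400,400),interpolation=2);cv2.imwrite("pics/c2.png",np.hstack([a,b]))
E
```

```text
[0.53153383 0.07424084 0.21290157]
```

View pics/c2.png

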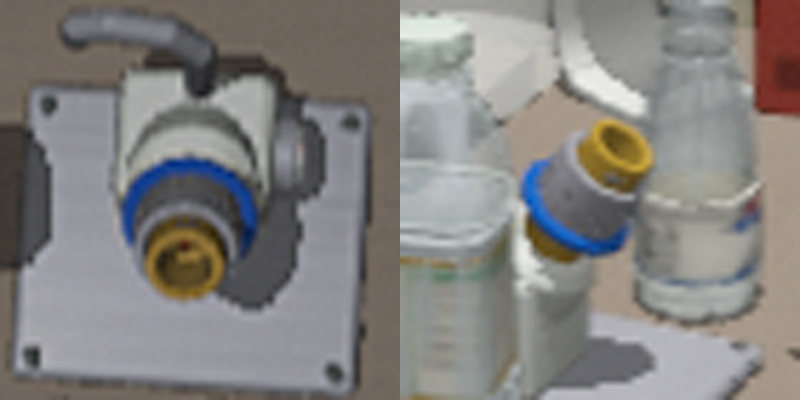

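The sleeve stays back: gold collar exposed, red trip pin visible at (188,245) in the top crop. On to the fresh cartridge.

```bash
python3 - <<'E'
from h import *
print(get_obs()["q"],tri((327.4,196.4),(289.0,225.9)))
import cv2
s=cv2.imread("pics/s2.png");k=cv2.inRange(cv2.cvtColor(s,cv2.COLOR_BGR2HSV)[185:215,355:390],(100,120,60),(125,255,255));print(cv2.boundingRect(k),proj("side",[.462,-.2095,.115]),proj("side",[.462,-.2095,.123]),proj("top",[.462,-.2095,.123]))
t=np.radians(125);Rd=Rax(np.array([0,0,-1.]),np.array([np.cos(t),np.sin(t),0]))
plan([.462,-.2095,.24],Rd)
E
```

```text
[-0.08099147 -0.2497525   2.19413511 -0.00577732  0.58354009 -1.55771056] (array([0.59274764, 0.06725334, 0.12144763]), np.float64(0.003055561335132024))
(7, 9, 16, 10) [371.2 198.2] [371.4 195.4] [460.4 254.8]
-0.035 0.098 -0.113  2.9 -48.1 -8.3
-0.035 0.098 -0.113  9.2 -47.1 -9.4
-0.035 0.098 -0.113  15.4 -45.3 -9.9
-0.035 0.098 -0.113  21.4 -42.9 -9.6
-0.035 0.098 -0.113  26.9 -39.9 -8.7
-0.035 0.098 -0.113  32.0 -36.2 -7.2
```

Call:
{"name": "servo_tool", "arguments": {"commands": "-0.035 0.098 -0.113 3 -48 -8 0.9; -0.035 0.098 -0.113 9 -47 -9.5 0.9; -0.035 0.098 -0.113 15.5 -45 -10 0.9; -0.035 0.098 -0.113 21 -43 -9.5 0.9; -0.035 0.098 -0.113 27 -40 -9 0.9"}}

```text
time_s: 6.05
eef_pos: [0.4687, -0.149, 0.2297]
eef_rot: [0.063, -0.226, 0.972, -0.005]
wrist_force: [0.4, -0.0, -0.4]
opening: 0.901
grasp_force: 0.0
```

Call:
{"name": "servo_tool", "arguments": {"commands": "-0.035 0.098 -0.113 32 -36 -7 0.9; 0 0 0 0 0 0 0.9; 0 0 0 0 0 0 0.9"}}

```text
time_s: 6.42
eef_pos: [0.4555, -0.1928, 0.2337]
eef_rot: [0.013, -0.28, 0.96, -0.003]
wrist_force: [0.2, 0.6, 0.1]
opening: 0.903
grasp_force: 0.0
```

```bash
python3 - <<'E'
from h import *
p,r=pose();print(p,r.as_matrix())
t=np.radians(125);Rd=Rax(np.array([0,0,-1.]),np.array([np.cos(t),np.sin(t),0]))
plan([.463,-.2095,.072],Rd)
s=camera("side");t=camera("top")
cv2.imwrite("pics/c3.png",np.hstack([cv2.resize(t[200:310,410:520],(400,400)),cv2.resize(s[140:250,320:430],(400,400))]))
E
```

```text
[ 0.45549773 -0.19278795  0.2336736 ] [[-0.84328751 -0.53685616  0.02552704]
 [-0.53698261  0.84359046  0.002194  ]
 [-0.02271223 -0.01185741 -0.99967172]]
-0.004 0.007 -0.015  2.1 -5.4 53.9
-0.004 0.007 -0.015  1.8 -5.6 53.9
-0.004 0.007 -0.015  1.5 -5.8 53.9
```

View pics/c3.png

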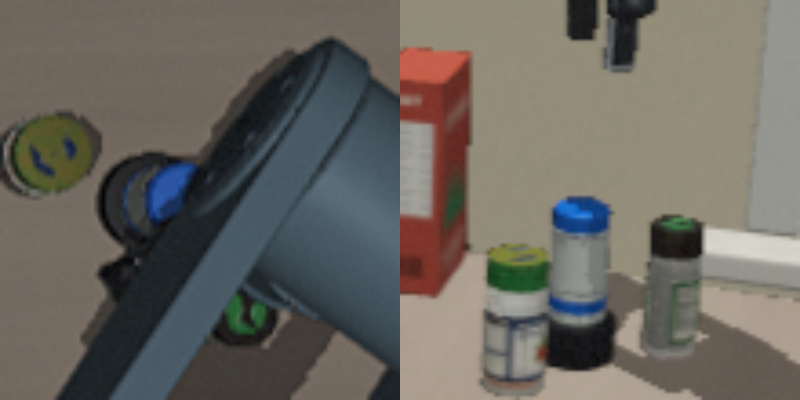

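The fingers are above the fresh cap (side crop: cap centre (580,215), so image column ≈369.7). The jars are clear of it, so I'll centre and descend.

```bash
python3 - <<'E'
from h import *
t=np.radians(125);Rd=Rax(np.array([0,0,-1.]),np.array([np.cos(t),np.sin(t),0]))
plan([.464,-.209,.16],Rd,3)
E
```

```text
-0.005 0.008 -0.014  1.2 -5.9 24.9
-0.005 0.008 -0.014  1.1 -6.0 24.9
-0.005 0.008 -0.014  1.0 -6.1 24.8
```

Call:
{"name": "servo_tool", "arguments": {"commands": "-0.005 0.008 -0.014 1.2 -6 25 0.9; -0.005 0.008 -0.014 1 -6 25 0.9; -0.005 0.008 -0.014 1 -6 25 0.9; 0 0 0 0 0 0 0.9"}}

```text
time_s: 7.02
eef_pos: [0.4633, -0.2084, 0.1589]
eef_rot: [-0.002, -0.301, 0.954, 0.001]
wrist_force: [-0.2, 0.5, -0.9]
opening: 0.899
grasp_force: 0.0
```

```bash
python3 - <<'E'
from h import *
t=np.radians(125);Rd=Rax(np.array([0,0,-1.]),np.array([np.cos(t),np.sin(t),0]))
print(pose()[0]);plan([.464,-.209,.072],Rd,4)
E
```

```text
[ 0.4632533  -0.20838748  0.15888374]
0.001 -0.001 0.000  -0.1 -0.3 21.7
0.001 -0.001 0.000  -0.1 -0.3 21.7
0.001 -0.001 0.000  -0.1 -0.3 21.7
0.001 -0.001 0.000  -0.1 -0.3 21.7
```

Call:
{"name": "servo_tool", "arguments": {"commands": "0 0 0 0 -0.5 25 0.9; 0 0 0 0 -0.5 25 0.9; 0 0 0 0 0 22 0.9; 0 0 0 0 0 15 0.85; 0 0 0 0 0 0 0.75"}}

```text
time_s: 7.65
eef_pos: [0.4646, -0.2105, 0.0736]
eef_rot: [-0.001, -0.301, 0.954, -0.0]
wrist_force: [-0.4, 0.6, -0.1]
opening: 0.75
grasp_force: 0.0
```

Call:
{"name": "servo_tool", "arguments": {"commands": "0 0 0 0 0 0 0.68; 0 0 0 0 0 0 0.6; 0 0 0 0 0 0 0.5; 0 0 0 0 0 0 0.45; 0 0 0 0 0 0 0.4"}}

```text
time_s: 8.28
eef_pos: [0.4653, -0.2114, 0.0748]
eef_rot: [-0.0, -0.3, 0.954, -0.001]
wrist_force: [-0.5, 3.0, 6.1]
opening: 0.505
grasp_force: 59.3
```

Call:
{"name": "servo_tool", "arguments": {"commands": "0 0 0 0 0 -20 0.4; 0 0 0 0 0 -40 0.4; 0 0 0 0 0 -50 0.4; 0 0 0 0 0 -50 0.4; 0 0 0 0 0 -30 0.4"}}

```text
time_s: 8.9
eef_pos: [0.4657, -0.2114, 0.2669]
eef_rot: [0.0, -0.3, 0.954, -0.002]
wrist_force: [0.8, -0.5, -1.4]
opening: 0.503
grasp_force: 62.1
```

```bash
python3 - <<'E'
from h import *
p,r=pose();print(p)
s=camera("side");t=camera("top");cv2.imwrite("pics/s4.png",s)
b=s[90:240,310:430];cv2.imwrite("pics/c4.png",cv2.resize(b,(480,600),interpolation=2))
# axis of tool: expected column of the tool axis at 3 depths
for d in(-.04,0,.05,.07):print(d,proj("side",p+r.apply([0,0,d])))
plan([.50,.073,.27],Rax(-A,YS))
E
```

```text
[ 0.46566408 -0.21140678  0.26690109]
-0.04 [374.1 127.9]
0 [373.2 143.1]
0.05 [372.1 161.6]
0.07 [371.7 168.8]
0.034 -0.097 0.113  -31.8 35.8 -0.6
0.034 -0.097 0.113  -27.5 39.1 1.0
0.034 -0.097 0.113  -22.8 42.0 2.1
0.034 -0.097 0.113  -17.7 44.4 2.5
0.034 -0.097 0.113  -12.3 46.2 2.4
0.034 -0.097 0.113  -6.8 47.3 1.8
```

View pics/c4.png

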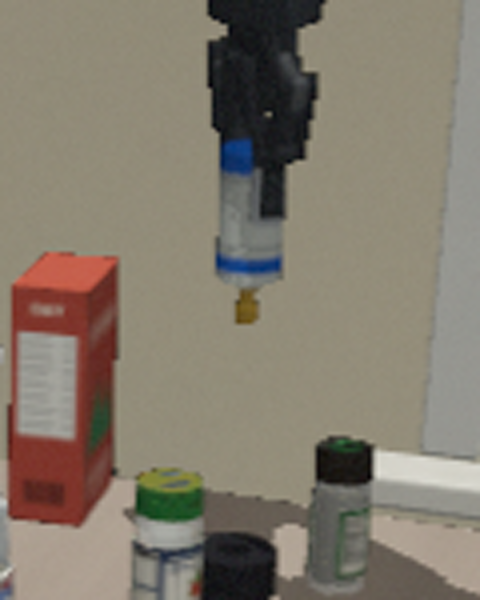

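The cartridge hangs straight in the grip: plug at image (371.5,167), and the projected tool axis is at (371.7,168). Carry it to the coupler.

Call:
{"name": "servo_tool", "arguments": {"commands": "0.034 -0.097 0.113 -32 36 -1 0.4; 0.034 -0.097 0.113 -27.5 39 1 0.4; 0.034 -0.097 0.113 -23 42 2 0.4; 0.034 -0.097 0.113 -18 44.5 2.5 0.4; 0.034 -0.097 0.113 -12.5 46 2.5 0.4"}}

```text
time_s: 9.62
eef_pos: [0.4927, 0.028, 0.2657]
eef_rot: [0.251, -0.013, 0.968, -0.008]
wrist_force: [0.3, 0.6, -1.3]
opening: 0.496
grasp_force: 62.1
```

Call:
{"name": "servo_tool", "arguments": {"commands": "0.034 -0.097 0.113 -7 47.5 2 0.4; 0 0 0 0 0 0 0.4; 0 0 0 0 0 0 0.4"}}

```text
time_s: 10.0
eef_pos: [0.4978, 0.0632, 0.2657]
eef_rot: [0.284, 0.03, 0.958, -0.013]
wrist_force: [-0.3, -0.6, -0.4]
opening: 0.501
grasp_force: 62.2
```

```bash
python3 - <<'E'
from h import *
p,r=pose();print(p)
# axis point in robot frame: y from grip, x/z from images
S=np.array([.6035,.0680,.1045]);Rs=Rax(-A,YS)
print("grip line vs axis (tool xyz mm)",Rs.T@(np.array([.608,.0677,.0995])-S)*1e3)
plan(S+(.026+.025+.073)*A,Rs)
E
```

```text
[0.49775649 0.06322219 0.26574992]
grip line vs axis (tool xyz mm) [-0.82548108  0.09214094  6.68207236]
0.003 -0.017 0.012  2.0 6.8 34.3
0.003 -0.017 0.012  2.6 6.9 34.2
```

Call:
{"name": "servo_tool", "arguments": {"commands": "0.003 -0.017 0.012 2 7 34 0.4; 0.003 -0.017 0.012 2.5 7 34 0.4; 0 0 0 0 0 0 0.4; 0 0 0 0 0 0 0.4"}}

```text
time_s: 10.5
eef_pos: [0.5335, 0.0731, 0.2082]
eef_rot: [0.301, 0.043, 0.952, -0.013]
wrist_force: [0.6, 0.5, -1.0]
opening: 0.502
grasp_force: 62.2
```

```bash
python3 - <<'E'
from h import *
p,r=pose();print(p);S=np.array([.6035,.0680,.1045]);Rs=Rax(-A,YS)
print(Rs.T@(p-S)*1e3,(r.inv()*Rn.from_matrix(Rs)).as_rotvec())
s=camera("side");t=camera("top")
cv2.imwrite("pics/c5.png",np.hstack([cv2.resize(t[160:220,300:360],(400,400),interpolation=2),cv2.resize(s[180:240,265:325],(400,400),interpolation=2)]))
for d in(.06,.07,.098):print(d,proj("side",p+r.apply([0,0,d])),proj("top",p+r.apply([0,0,d])))
E
```

```text
[0.53354204 0.07312571 0.20824823]
[  -2.0575988    -0.97234778 -125.21543455] [-0.00062865  0.00200952 -0.00395682]
0.06 [299.1 212.8] [325.8 205.7]
0.07 [296.9 215.7] [326.1 203.3]
0.098 [290.7 223.7] [326.7 196.8]
```

View pics/c5.png

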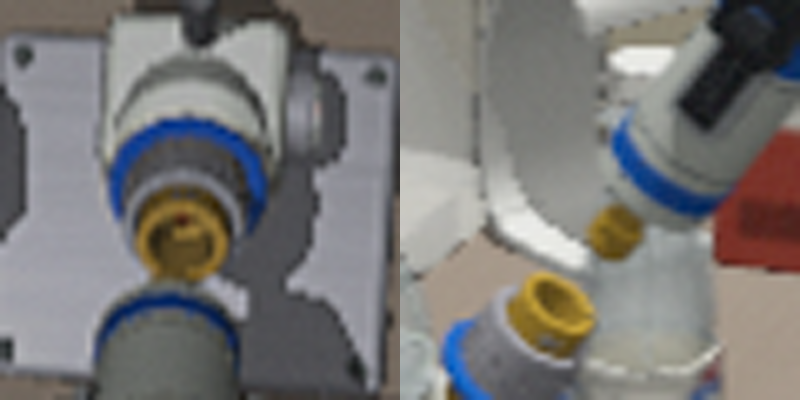

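Plug tip at side (297,215) and mouth centre at side (289,225): they're aligned within about 1–2 mm, inside the taper's capture. Insert gently, watching the forces.

Call:
{"name": "servo_tool", "arguments": {"commands": "0 0 0 0 0.5 12 0.4; 0 0 0 0 0 10 0.4; 0 0 0 0 0 4 0.4; 0 0 0 0 0 2 0.4; 0 0 0 0 0 0 0.4"}}

```text
time_s: 11.22
eef_pos: [0.5492, 0.0736, 0.1846]
eef_rot: [0.301, 0.043, 0.952, -0.012]
wrist_force: [-0.3, -0.4, -2.2]
opening: 0.502
grasp_force: 62.2
```

Call:
{"name": "servo_tool", "arguments": {"commands": "0 0 0 0 0 2 0.4; 0 0 0 0 0 2 0.4; 0 0 0 0 0 0 0.4"}}

```text
time_s: 11.6
eef_pos: [0.5519, 0.073, 0.1821]
eef_rot: [0.302, 0.043, 0.952, -0.013]
wrist_force: [-3.2, -2.2, 3.0]
opening: 0.503
grasp_force: 61.9
```

Call:
{"name": "servo_tool", "arguments": {"commands": "0 0 0 0.3 -1 0 0.4; 0 0 0 0 0 2 0.4; 0 0 0 0 0 0 0.4"}}

```text
time_s: 11.98
eef_pos: [0.5529, 0.0716, 0.1801]
eef_rot: [0.302, 0.043, 0.952, -0.013]
wrist_force: [2.3, -5.4, -0.1]
opening: 0.504
grasp_force: 61.1
```

Call:
{"name": "servo_tool", "arguments": {"commands": "0 0 0 -0.4 -1 0 0.4; 0 0 0 0 0 2 0.4; 0 0 0 0 0 0 0.4"}}

```text
time_s: 12.35
eef_pos: [0.5539, 0.0709, 0.1783]
eef_rot: [0.302, 0.043, 0.952, -0.013]
wrist_force: [0.8, -3.9, -0.2]
opening: 0.506
grasp_force: 61.7
```

Call:
{"name": "servo_tool", "arguments": {"commands": "0 0 0 -0.2 -0.8 2 0.4; 0 0 0 0 0 2 0.4; 0 0 0 0 0 2 0.4; 0 0 0 0 0 0 0.4"}}

```text
time_s: 12.85
eef_pos: [0.5572, 0.0702, 0.1732]
eef_rot: [0.301, 0.043, 0.952, -0.012]
wrist_force: [1.6, -0.1, -1.5]
opening: 0.498
grasp_force: 62.5
```

Call:
{"name": "servo_tool", "arguments": {"commands": "0 0 0 0 0 2 0.4; 0 0 0 0 0 2 0.4; 0 0 0 0 0 2 0.4; 0 0 0 0 0 0 0.4"}}

```text
time_s: 13.35
eef_pos: [0.5607, 0.0697, 0.1684]
eef_rot: [0.301, 0.043, 0.952, -0.012]
wrist_force: [1.3, -1.1, -1.8]
opening: 0.508
grasp_force: 62.5
```

Call:
{"name": "servo_tool", "arguments": {"commands": "0 0 0 0 0 1.5 0.4; 0 0 0 0 0 1.5 0.4; 0 0 0 0 0 0 0.4"}}

```text
time_s: 13.72
eef_pos: [0.5624, 0.0696, 0.166]
eef_rot: [0.301, 0.043, 0.952, -0.012]
wrist_force: [1.5, -0.7, -0.5]
opening: 0.502
grasp_force: 62.5
```

Call:
{"name": "servo_tool", "arguments": {"commands": "0 0 0 0 0 1.5 0.4; 0 0 0 0 0 1 0.4; 0 0 0 0 0 0 0.4"}}

```text
time_s: 14.1
eef_pos: [0.5639, 0.0695, 0.1641]
eef_rot: [0.302, 0.043, 0.952, -0.012]
wrist_force: [-1.6, -0.1, 1.6]
opening: 0.503
grasp_force: 62.8
```

Call:
{"name": "servo_tool", "arguments": {"commands": "0 0 0 0 0 1 0.4; 0 0 0 0 0 1 0.4; 0 0 0 0 0 0 0.4"}}

```text
time_s: 14.48
eef_pos: [0.565, 0.0694, 0.1624]
eef_rot: [0.302, 0.043, 0.952, -0.012]
wrist_force: [-0.2, 0.4, 1.4]
opening: 0.5
grasp_force: 62.7
```

Call:
{"name": "servo_tool", "arguments": {"commands": "0 0 0 0 0 1 0.4; 0 0 0 0 0 1 0.4; 0 0 0 0 0 0 0.4"}}

```text
time_s: 14.85
eef_pos: [0.5666, 0.0701, 0.1626]
eef_rot: [0.303, 0.042, 0.952, -0.012]
wrist_force: [-16.9, 3.5, 19.4]
opening: 0.502
grasp_force: 60.4
```

```bash
python3 - <<'E'
from h import *
s=camera("side");t=camera("top")
cv2.imwrite("pics/c6.png",np.hstack([cv2.resize(t[160:220,300:360],(400,400),interpolation=2),cv2.resize(s[190:250,260:320],(400,400),interpolation=2)]))
E
```

```text
(no output)
```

View pics/c6.png

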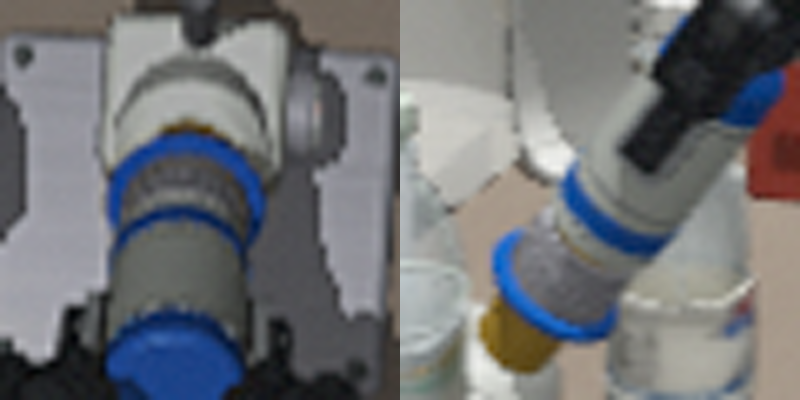

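The sleeve has sprung forward: brass shows behind the flange at side (515,330) and the sleeve meets the body. Release and retreat.

Call:
{"name": "servo_tool", "arguments": {"commands": "0 0 0 0 0 -1 0.4; 0 0 0 0 0 0 0.6; 0 0 0 0 0 0 0.75; 0 0 0 0 0 0 0.85; 0 0 0 0 0 0 0.85"}}

```text
time_s: 15.58
eef_pos: [0.5655, 0.0692, 0.1614]
eef_rot: [0.301, 0.043, 0.952, -0.012]
wrist_force: [0.1, 0.1, -0.6]
opening: 0.852
grasp_force: 0.0
```

Call:
{"name": "servo_tool", "arguments": {"commands": "0 0 0 0 0 -20 0.85; 0 0 0 0 0 -40 0.85; 0 0 0 0 0 -40 0.85; 0 0 0 0 0 -30 0.85; 0 0 0 0 0 0 0.85"}}

```text
time_s: 16.2
eef_pos: [0.4918, 0.0758, 0.2708]
eef_rot: [0.304, 0.043, 0.952, -0.012]
wrist_force: [-0.1, -0.4, -0.2]
opening: 0.852
grasp_force: 0.0
```

```bash
python3 - <<'E'
from h import *
s=camera("side");t=camera("top");o=get_obs();print(o["wrist_force"],o["eef_pos"])
cv2.imwrite("pics/c7.png",np.hstack([cv2.resize(t[150:270,290:410],(400,400),interpolation=2),cv2.resize(s[180:260,250:330],(400,400),interpolation=2)]))
E
```

```text
[ 0.43966963 -0.67412937 -0.03448299] [0.49113837 0.07568677 0.26766297]
```

View pics/c7.png

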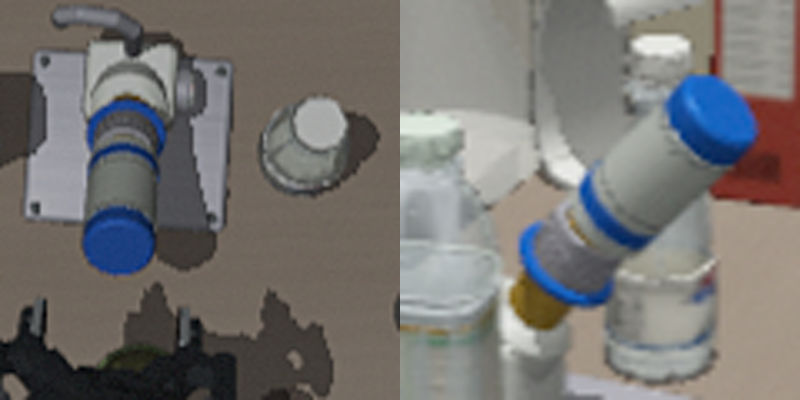

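The cartridge sits locked on the coupler axis with the sleeve forward (side crop: sleeve (575,265), band (610,220)), and the gripper is clear.

```bash
python3 -c "
from bench import *
print(hand_in())"
```

```text
the job is handed in; nothing more can be done
None
```

The fresh cartridge is pressed home in the coupler and the sleeve sprang forward over it. The gripper let go and backed clear, and I handed the job in at about 16 s; `hand_in()` returned no verdict. I saw nothing else disturbed, though I did not check the spent cartridge and the other items again before handing in.

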